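# Third hand: snap the case shut and hold it against the sprung stop

## Task

Press the lid of the small instrument case down until its clasp snaps and the lid is fully shut. Then push the case, flat on the bench and with its hinge end first, squarely and centrally against the face of the sprung stop, and hold it there with a steady push of about 10 N (the face gives way about 8 mm; never push it to the end of its travel), so that a colleague can drive the lid screws. Your program finishes while still holding the case pressed there: do not let go, and leave the other things on the bench where they are.

Things in the scene. Friction and masses are not known exactly. Their poses are not given: they have to be found in the camera images.
- case: loose grey plastic instrument case, 110 mm long (its x) by 60 mm wide (its y) by 42 mm high without the lid, walls 4 mm, about 0.45 kg with the lid, a green circuit board inside. Origin: centre of the underside; z up. Its +x end is the hinge end, a plain flat face; its -x end carries the spring clasp, a 26 mm wide steel tongue reaching out 7 mm beyond the end wall and 8 mm above the wall's rim. The long side faces are plain and 60 mm apart, good to grip from above.
- lid (a joint): angle of the case's lid (rad): 0 fully shut, grows as the lid's free edge rises; starts between about 0.4 and 0.9. The lid is a 110 x 60 x 5 mm plate whose top lies 47 mm above the case's underside when shut. The hinge is a little stiff, so the lid stays where it is left. From about 0.06 rad down the spring clasp resists; it snaps over at about 0.03 rad (some 3 to 6 N on the free edge) and then keeps the lid at about 0 to 0.01.
- lid_hinge (a point): middle of the lid's hinge line, at the top edge of the case's hinge end wall (55 mm along the case's +x from its centre, 42 mm above its underside); turns with the lid; its y axis is the hinge axis
- lid_edge (a point): middle of the top of the lid's free edge, 110 mm from the hinge; turns with the lid. With the lid shut it lies above the case's -x end wall.
- case_end (a point): middle of the flat outer face of the case's hinge end (its +x end), 21 mm above the underside; axes as the case's
- stop: sprung stop fixed to the bench: an aluminium block 90 mm wide and 48 mm high on a 110 x 50 mm steel foot, with a sprung steel face plate before it. Origin: on the bench below the middle of the face plate's front at rest; x is the direction in which the face is pushed back (level), y runs along the face, z up. The foot begins 35 mm and the block 39 mm behind the resting face plane.
- face (a joint): how far the face plate has been pushed back along the stop's +x (m), 0 at rest, end of travel 0.020. Spring: 1.2 N per mm from the first, so 10 N is about 8.3 mm.
- face_mid (a point): middle of the front surface of the face plate (90 mm wide, 34 mm high, 10 mm thick, its lower edge 6 mm above the bench), 23 mm above the bench; moves with the plate; axes as the stop's
- screwdriver: bystander: screwdriver with a black handle lying across the far side of the bench
- reel: bystander: empty aluminium reel standing on end, 56 mm across and 42 mm high
- tray: bystander: white open parts tray with three compartments, 90 x 120 x 30 mm
Mind the look-alikes: they are no part of the job. Leave any orange or pink look-alike of the case alone.

How it is judged:
By the outcome, as a careful person would: the job done as asked, in the order asked, and still so for the second after the job is handed in, while the arm keeps its last pose, push and grip.
It also fails if it takes over 56 s, if anything falls off the work surface, if the arm or the gripper's body presses on something with over 40 N, if the wrist force passes 120 N, or if a joint passes its speed limit or range.

## Robot

A 7-joint arm with a two-finger parallel gripper is mounted at the origin on the work surface. World frame = base frame: x ahead of the robot, y to its left, z up, the work surface at z = 0. Lengths are in m, angles in degrees, forces in N, time in s.
With the tool pointing down it reaches from about 0.4 to 0.85 m from the base axis. Payload 6.9 kg.
Tool frame: the origin (TCP) lies between the finger pads; the fingertips stand 8 mm ahead of it and the grasp point (between the pads) lies 11 mm behind it (env.tip_extent is the distance from the TCP to the fingertips, in m); z points along the fingers, y is the line along which they close (so a half turn about z gives the same grasp; the last joint's range is limited). The gripper opens to 85 mm and grips with 20 to 120 N. Pads are 22 mm wide; open, the fingers measure 114 mm over their backs; the gripper's body (76 mm by 85 mm) begins 54 mm behind the grasp point. The pads swing forward as they close: fully open they stand 13 mm farther back than shut.
Start: joints at [-62.424, 29.078, -13.613, 85.955, 7.202, 65.827, -8.869], TCP at [0.229, 0.581, 0.204] pointing down, gripper open.
Joint ranges: [-176.47, 176.47], [-13.61, 117.27], [-81.72, 77.17], [0.22, 143.17], [-87.28, 267.28], [10, 112.55], [-165.47, 165.47]. Speed limits (degrees/s): [136.94, 136.94, 180, 180, 180, 180, 180].

## Interface

Orientations are given as a 3x3 rotation matrix whose columns are the frame's x, y, z axes.
In Python, from workcell import monitor, eyes, env gives the robot as it stands. The module is installed in compiled form; this text tells all that it offers.
- The arm moves only by the tool drive_tool, never from a script. Its argument "moves" is a list of rows, each a list of 2 entries, a list of its own where there are three numbers: the shift along the tool's x, y, z as a fraction of full scale, then the turn, a rotation vector about the tool's x, y, z as a fraction of full scale. A call has 1 to 20 rows; each row is the pose to reach, as a shift and turn from the pose commanded when the call began, along the tool's axes at that moment; what a row does not reach only later rows make up. Full scale, the value 1, is 0.2 m for a shift and 120 degrees for a turn. A row lasts 1/10 s, in which the tool goes at most 50 mm and 8.59 degrees, less where a joint would pass 70% of its speed; a pose out of reach is approached as far as the arm can. A call with a number of a shift or a turn outside -1 to 1 is refused whole. A call with a gripper value outside its range is refused whole. "claw" is the gripper command: -1 is shut, 1 is fully open, values between are in proportion, set as the call begins (left out, the last holds). The fingers move at their own pace and stop on an object; "grip_force" is the grip in N (left out, the last holds). Time passes only in rows, so rows that repeat a pose let the fingers close. It gives the time, the measured TCP pose, the force, the opening and the grip force at its end, in the units of the state.
- monitor.get_state(): the state, without advancing time (a new reading comes with each control period).
- eyes.camera(name): name is "scene" or "top" or "wrist"; returns (picture, depth): 400x640x3 uint8, red, green, blue; 400x640 float32, m along the optical axis (not along the pixel's ray), 0 where there is no reading.
- eyes.get_calibration(name): a dict with "fovy" (degrees; the focal length in pixels is half the picture's height over the tangent of half this angle, whatever the lens; pixels are square), "cx", "cy" (the principal point, pixels), "distortion" ([k1, k2, p1, p2, k3] as OpenCV has them; the pictures are not rectified), "R" (3x3) and "t" (3): a world point X has camera coordinates R X + t. Camera axes: x right, y down, z forward; pixel columns grow to the right and rows downward; lengths in m; the calibration is good to about 2 mm. A picture is of the moment at which its call begins: read the wrist's pose just before it. get_calibration takes no time and is no camera call; for the wrist camera it gives the pose at the moment of the call.
- env.finish_job(): hands the job in; it is judged then, once.
The state is a dict: "time_s": time; "joint_pos": joint angles; "qvel": joint speeds; "tau": joint torques, N m; "ee_pos": TCP position; "tool_rot": TCP orientation; "wrist_force": force on the tool from outside, world axes, zero at the start; "moment": the same for the moment, N m; "opening": opening from 0.0 (shut) to 1.0 (fully open); "finger_force": force on a finger pad.
Only numpy, scipy, OpenCV 4.12 (cv2) and the standard library are available. Lean on these libraries where they do the work, as an engineer would, in place of code of your own. Each camera call takes 0.05 s, during which the arm holds its last target. There are 200 camera calls.

## Working session

There is one attempt and no reset: what is moved stays moved. The work goes in short steps, Python scripts to look and compute and a tool call to move; the robot and the scene stay as the last step left them, time stands still between calls to the robot, and variables do not carry over. Pictures are saved under pics/ and viewed, at most 10 in all, crops included, and the job is handed in when it is done.

Besides the shell and the picture viewer there is one more tool, called after ">>>" as name([rows], argument=value, ...), one row to a line, values as JSON. drive_tool: Moves the arm, as the interface text tells. Shift numbers are shares of 0.2 m and turn numbers shares of 120 degrees, none past 1 either way. Its arguments: {"type":"object","properties":{"moves":{"type":"array","items":{"type":"array"}},"claw":{"type":"number"},"grip_force":{"type":"number"}},"required":["moves"]}

```bash
mkdir -p pics; cat > h.py <<'E'
import numpy as np, cv2
from workcell import monitor, eyes, env
def grab(n,tag):
    c=eyes.get_calibration(n); p,d=eyes.camera(n)
    np.savez(f'{tag}.npz',p=p,d=d,**{k:np.array(v) for k,v in c.items()})
    cv2.imwrite(f'pics/{tag}.png',p[:,:,::-1]); return p,d,c
def cloud(tag):
    z=np.load(f'{tag}.npz'); d=z['d']; f=200/np.tan(np.radians(z['fovy'])/2)
    K=np.array([[f,0,z['cx']],[0,f,z['cy']],[0,0,1.]])
    v,u=np.mgrid[:400,:640]; uv=np.stack([u,v],-1).reshape(-1,1,2).astype(np.float64)
    n=cv2.undistortPoints(uv,K,z['distortion']).reshape(400,640,2)
    pc=np.dstack([n*d[...,None],d]); X=(pc-z['t'].ravel())@z['R']
    X[d==0]=np.nan; return X,z['p']
E
python3 - <<'E'
from h import *
s=monitor.get_state(); print(s)
for n in('scene','top'):
    p,d,c=grab(n,n+'0'); print(c)
E
```

```text
{'time_s': 0.0, 'joint_pos': array([-62.42272205,  29.12539664, -13.60821729,  86.0076451 ,
         7.20176017,  65.82942505,  -8.86980904]), 'qvel': array([ 0.05119376,  0.01872875, -0.00268251,  0.00498211, -0.00578672,
       -0.02769629,  0.03707311]), 'tau': array([ 8.15007479e-05, -6.20600152e+01, -2.18651041e+00, -2.49654901e+01,
        1.27256333e-02,  1.20596919e-02, -1.00870778e-05]), 'ee_pos': array([0.229271  , 0.58082769, 0.20273711]), 'tool_rot': array([[-9.30205876e-01,  3.67037652e-01, -6.25492808e-04],
       [ 3.67038183e-01,  9.30204325e-01, -1.69875567e-03],
       [-4.16711751e-05, -1.80977224e-03, -9.99998361e-01]]), 'wrist_force': array([ 0.3318751 , -0.07549897, -0.21118158]), 'moment': array([ 0.02212547, -0.03348464, -0.07487212]), 'finger_force': 0.0, 'opening': 0.9979948155061829}
{'fovy': 50.072567799741755, 'cx': 320.7684794414574, 'cy': 206.36674698511518, 'distortion': array([-0.05960898,  0.        ,  0.        ,  0.        ,  0.        ]), 'R': array([[ 0.28920934,  0.95726399,  0.0018988 ],
       [ 0.6181312 , -0.18523495, -0.76393837],
       [-0.73093897,  0.22211182, -0.64528642]]), 't': array([-0.16610911, -0.33821953,  1.49099474])}
{'fovy': 48.71435717173395, 'cx': 323.48104697821174, 'cy': 199.0826119337375, 'distortion': array([-0.11258964,  0.        ,  0.        ,  0.        ,  0.        ]), 'R': array([[ 0.02580912, -0.99919276,  0.03078503],
       [-0.98011443, -0.03135323, -0.1959405 ],
       [ 0.19674754, -0.0251158 , -0.98013244]]), 't': array([-0.02361897,  0.61803982,  0.90866929])}
```

View pics/scene0.png

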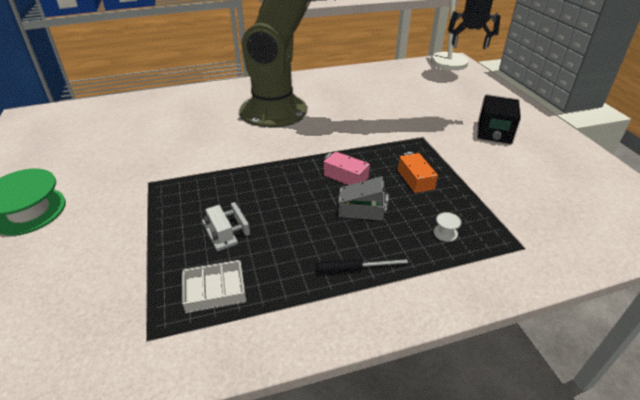

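View pics/top0.png

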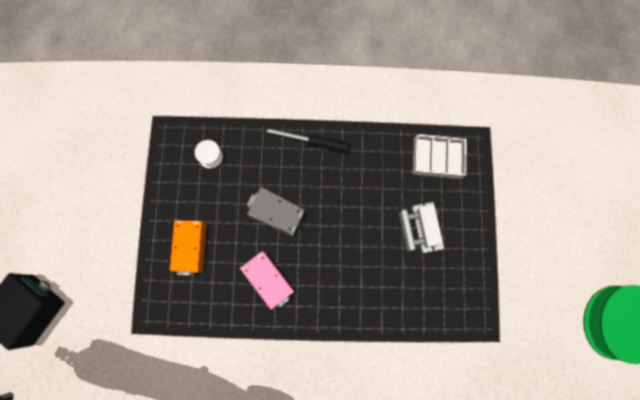

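The scene view shows the grey case at about (362,200), lid ajar, and the stop at (225,225). In the top view the case is at (275,212) with the clasp at left (250,203), and the stop face is at (408,230).

```bash
python3 - <<'E'
from h import *
for tag,boxes in (('top0',{'case':(240,180,312,242),'stop':(395,195,448,258),'pink':(236,246,300,312)}),('scene0',{'case':(332,172,392,222),'stop':(198,198,256,252)})):
    X,p=cloud(tag)
    for k,(u0,v0,u1,v1) in boxes.items():
        Y=X[v0:v1,u0:u1].reshape(-1,3); C=p[v0:v1,u0:u1].reshape(-1,3).astype(int)
        m=(Y[:,2]>0.012)&(Y[:,2]<.15)&((C.max(1)-C.min(1)<40)|(k=='pink')); Y=Y[m]
        r=cv2.minAreaRect(Y[:,:2].astype(np.float32)*1000)
        print(tag,k,len(Y),r,np.percentile(Y[:,2],[2,25,50,75,98]).round(3))
        np.save(f'{tag}_{k}.npy',Y)
        if k=='case':
            # lid plane: top pts
            T=Y[Y[:,2]>.05]; A=np.c_[T[:,:2],np.ones(len(T))]; c,_,_,_=np.linalg.lstsq(A,T[:,2],rcond=None)
            res=T[:,2]-A@c; g=abs(res)<.004; c=np.linalg.lstsq(A[g],T[g,2],rcond=None)[0]
            print(' plane',c,'tilt',np.arctan(np.hypot(*c[:2])),'dir',np.degrees(np.arctan2(-c[1],-c[0])),g.mean(), cv2.minAreaRect(T[g][:,:2].astype(np.float32)*1000))
        if k=='stop':
            for lo,hi in((.03,.043),(.044,.055)):
                T=Y[(Y[:,2]>lo)&(Y[:,2]<hi)]; print(' ',lo,len(T),cv2.minAreaRect(T[:,:2].astype(np.float32)*1000))
    cv2.imwrite('pics/crop_%s.png'%tag,cv2.resize(p[175:265,235:450] if tag=='top0' else p[165:260,195:400],None,fx=3.6,fy=3.6,interpolation=cv2.INTER_CUBIC)[:,:,::-1])
X,p=cloud('top0'); 
for u,v in ((200,200),(350,230),(480,300)): print(X[v,u])
E
```

```text
top0 case 1540 ((590.9329833984375, 103.69255065917969), (118.89990234375, 60.93629455566406), 67.12248992919922) [0.022 0.053 0.066 0.078 0.089]
 plane [ 0.16276616  0.38766316 -0.06522375] tilt 0.3980077679882343 dir -112.77582683142982 0.9569377990430622 ((588.7738647460938, 98.22152709960938), (102.69696807861328, 60.32966613769531), 66.44095611572266)
top0 stop 1180 ((566.91845703125, -233.9791717529297), (106.12704467773438, 85.25726318359375), 11.336669921875) [0.014 0.032 0.043 0.047 0.05 ]
  0.03 370 ((567.0069580078125, -233.7013702392578), (88.05875396728516, 85.15921783447266), 11.624858856201172)
  0.044 564 ((569.91259765625, -246.57345581054688), (88.50462341308594, 35.3734016418457), 12.223747253417969)
top0 pink 1512 ((438.2329406738281, 111.31451416015625), (118.00190734863281, 61.15108108520508), 39.4163703918457) [0.041 0.045 0.046 0.047 0.049]
scene0 case 1462 ((563.9674682617188, 114.49349975585938), (118.49935913085938, 129.89967346191406), 67.10395050048828) [0.013 0.024 0.043 0.067 0.088]
 plane [ 0.16182184  0.39559211 -0.06579376] tilt 0.4039102809810631 dir -112.24762208901875 0.9872408293460925 ((592.9578247070312, 98.63760375976562), (97.49575805664062, 63.49403762817383), 66.60081481933594)
scene0 stop 983 ((572.0009765625, -233.3182373046875), (97.62029266357422, 82.467041015625), 11.99518871307373) [0.015 0.028 0.038 0.046 0.048]
  0.03 295 ((570.4860229492188, -233.95245361328125), (93.42378234863281, 82.26065826416016), 12.625203132629395)
  0.044 383 ((572.9089965820312, -247.18605041503906), (93.80398559570312, 34.37187957763672), 12.31563949584961)
[ 6.19398040e-01  2.81256023e-01 -2.04700291e-05]
[ 0.56016911 -0.07073659 -0.00212892]
[ 0.40502859 -0.37491287 -0.00104462]
```

View pics/crop_top0.png

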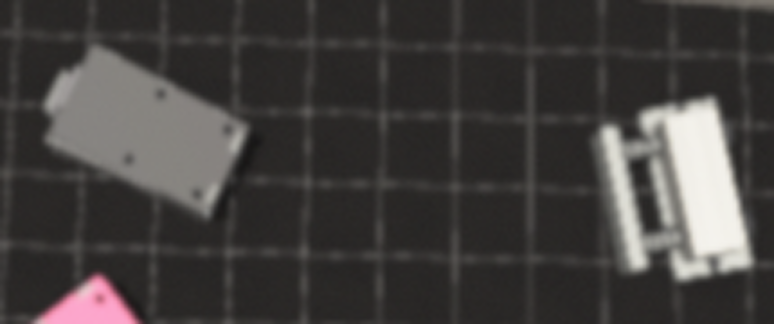

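The lid tilt is 0.40 rad and the case heading about -113°, centre (0.590, 0.101). The stop pushes along heading -78°. I'll approach with the gripper shut, to a point above the lid's free end.

>>> drive_tool([
  [[-0.855, -0.465, 0], [0, 0, 0]],
  [[-0.855, -0.465, 0], [0, 0, 0]],
  [[-0.855, -0.465, 0], [0, 0, 0]],
  [[-0.855, -0.465, 0], [0, 0, 0]],
  [[-0.855, -0.465, 0], [0, 0, 0]],
  [[-0.855, -0.465, 0], [0, 0, 0]],
], claw=-1, grip_force=30)

```text
time_s: 0.7
ee_pos: [0.3551, 0.4311, 0.2034]
tool_rot: [[-0.929, 0.37, -0.0], [0.37, 0.929, -0.0], [0.0, -0.0, -1.0]]
wrist_force: [-0.5, 0.5, 0.1]
opening: 0.001
finger_force: 0.0
```

>>> drive_tool([
  [[-0.855, -0.465, 0], [0, 0, 0]],
  [[-0.855, -0.465, 0], [0, 0, 0]],
  [[-0.855, -0.465, 0], [0, 0, 0]],
  [[-0.855, -0.465, 0], [0, 0, 0]],
  [[-0.855, -0.465, 0], [0, 0, 0]],
  [[-0.855, -0.465, 0], [0, 0, 0]],
])

```text
time_s: 1.3
ee_pos: [0.479, 0.2837, 0.2032]
tool_rot: [[-0.93, 0.367, -0.001], [0.367, 0.93, 0.001], [0.001, 0.0, -1.0]]
wrist_force: [-0.4, 0.7, -0.1]
opening: -0.002
finger_force: 0.0
```

>>> drive_tool([
  [[-0.4, -0.2, 0], [0, 0, 0.1]],
  [[-0.855, -0.465, 0], [0, 0, 0.76]],
  [[-0.855, -0.465, 0], [0, 0, 0.76]],
  [[-0.855, -0.465, 0], [0, 0, 0.76]],
  [[-0.855, -0.465, 0], [0, 0, 0.76]],
  [[-0.855, -0.465, 0], [0, 0, 0.76]],
  [[-0.855, -0.465, 0], [0, 0, 0.76]],
  [[-0.855, -0.465, 0], [0, 0, 0.76]],
  [[-0.855, -0.465, 0], [0, 0, 0.76]],
  [[-0.855, -0.465, 0], [0, 0, 0.76]],
  [[-0.855, -0.465, 0], [0, 0, 0.76]],
  [[-0.855, -0.465, 0], [0, 0, 0.76]],
  [[-0.855, -0.465, 0], [0, 0, 0.76]],
])

```text
time_s: 2.6
ee_pos: [0.6035, 0.1363, 0.2033]
tool_rot: [[0.38, 0.925, -0.001], [0.925, -0.38, 0.001], [0.0, -0.001, -1.0]]
wrist_force: [-0.7, 0.2, -0.0]
opening: -0.005
finger_force: 0.0
```

>>> drive_tool([
  [[0, 0, 0.2], [0, 0, 0]],
  [[0, 0, 0.4], [0, 0, 0]],
  [[0, 0, 0.52], [0, 0, 0]],
  [[0, 0, 0.54], [0, 0, 0]],
  [[0, 0, 0.56], [0, 0, 0]],
  [[0, 0, 0.58], [0, 0, 0]],
  [[0, 0, 0.6], [0, 0, 0]],
  [[0, 0, 0.62], [0, 0, 0]],
  [[0, 0, 0.64], [0, 0, 0]],
  [[0, 0, 0.66], [0, 0, 0]],
])

```text
time_s: 3.6
ee_pos: [0.6043, 0.1336, 0.0716]
tool_rot: [[0.386, 0.922, 0.0], [0.922, -0.386, 0.0], [0.0, 0.0, -1.0]]
wrist_force: [-1.2, -0.4, -0.3]
opening: -0.003
finger_force: 0.0
```

>>> drive_tool([
  [[0, 0, 0.015], [0, 0, 0]],
  [[0, 0, 0.03], [0, 0, 0]],
  [[0, 0, 0.03], [0, 0, 0]],
])

```text
time_s: 3.9
ee_pos: [0.6039, 0.1335, 0.0651]
tool_rot: [[0.386, 0.922, -0.001], [0.922, -0.386, -0.0], [-0.0, -0.001, -1.0]]
wrist_force: [0.6, 0.1, 0.4]
opening: 0.0
finger_force: 0.0
```

>>> drive_tool([
  [[0, 0, 0.02], [0, 0, 0]],
  [[0, 0, 0.03], [0, 0, 0]],
  [[0, 0, 0.03], [0, 0, 0]],
])

```text
time_s: 4.2
ee_pos: [0.604, 0.1335, 0.0592]
tool_rot: [[0.386, 0.922, -0.001], [0.922, -0.386, -0.0], [-0.0, -0.0, -1.0]]
wrist_force: [-0.2, 0.7, 1.0]
opening: 0.002
finger_force: 0.0
```

>>> drive_tool([
  [[0, 0, 0.01], [0, 0, 0]],
  [[0, 0, 0.015], [0, 0, 0]],
  [[0, 0, 0.015], [0, 0, 0]],
])

```text
time_s: 4.5
ee_pos: [0.6041, 0.1336, 0.0564]
tool_rot: [[0.386, 0.922, -0.0], [0.922, -0.386, -0.0], [-0.0, -0.0, -1.0]]
wrist_force: [0.2, 0.1, 0.7]
opening: -0.003
finger_force: 0.0
```

>>> drive_tool([
  [[0, 0, 0.007], [0, 0, 0]],
  [[0, 0, 0.01], [0, 0, 0]],
  [[0, 0, 0.01], [0, 0, 0]],
])

```text
time_s: 4.8
ee_pos: [0.6041, 0.1335, 0.0545]
tool_rot: [[0.386, 0.922, -0.0], [0.922, -0.386, -0.0], [-0.0, -0.0, -1.0]]
wrist_force: [0.9, -0.5, 0.8]
opening: 0.002
finger_force: 0.0
```

>>> drive_tool([
  [[0, 0, 0.007], [0, 0, 0]],
  [[0, 0, 0.01], [0, 0, 0]],
  [[0, 0, 0.01], [0, 0, 0]],
])

```text
time_s: 5.1
ee_pos: [0.6041, 0.1335, 0.0524]
tool_rot: [[0.386, 0.922, -0.0], [0.922, -0.386, -0.0], [-0.0, -0.0, -1.0]]
wrist_force: [0.4, 0.6, 0.6]
opening: 0.002
finger_force: 0.0
```

```bash
python3 - <<'E'
from h import *
p,d,c=grab('scene','s1'); q=p[140:240,310:450]
cv2.imwrite('pics/s1c.png',cv2.resize(q,None,fx=4.5,fy=4.5,interpolation=cv2.INTER_CUBIC)[:,:,::-1])
E
```

```text
(no output)
```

View pics/s1c.png

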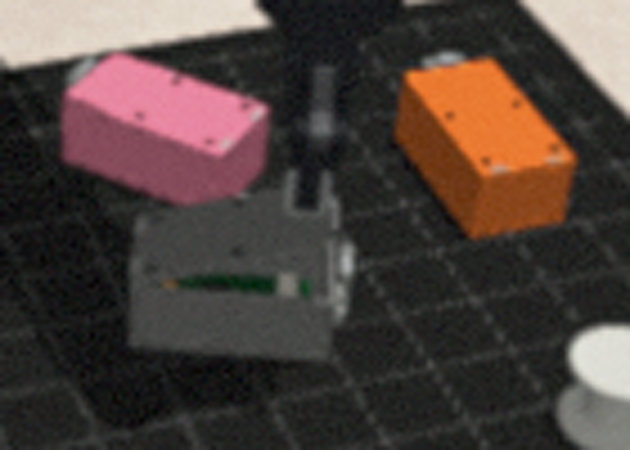

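The lid is still partly open in this crop: the gap and board show at (290,285), and the finger tip is near (310,205). I'll measure where the tip meets the lid.

```bash
python3 - <<'E'
from h import *
X,p=cloud('s1')
def at(cu,cv): 
    u=int(310+cu/4.5);v=int(140+cv/4.5); return (u,v),np.nanmedian(X[v-1:v+2,u-1:u+2].reshape(-1,3),0).round(4)
for c in ((310,205),(310,190),(310,170),(322,120),(240,250),(150,270),(200,215),(270,240),(320,260),(300,270),(240,330),(330,215),(280,200)): print(c,*at(*c))
# lid plane fit
pts=np.array([at(a,b)[1] for a in range(160,320,12) for b in range(222,262,8)])
A=np.c_[pts[:,:2],np.ones(len(pts))];c=np.linalg.lstsq(A,pts[:,2],rcond=None)[0];r=pts[:,2]-A@c;g=abs(r)<.006
c=np.linalg.lstsq(A[g],pts[g,2],rcond=None)[0];print(c,np.arctan(np.hypot(*c[:2])),np.degrees(np.arctan2(-c[1],-c[0])),g.mean())
s=monitor.get_state();print(s['ee_pos'],env.tip_extent,s['wrist_force'],s['opening'])
E
```

```text
(310, 205) (378, 185) [0.6163 0.1288 0.0898]
(310, 190) (378, 182) [0.618  0.1268 0.1006]
(310, 170) (378, 177) [0.6316 0.1194 0.1271]
(322, 120) (381, 166) [0.6532 0.1123 0.1733]
(240, 250) (363, 195) [0.6121 0.0938 0.0655]
(150, 270) (343, 200) [0.598  0.0487 0.0493]
(200, 215) (354, 187) [0.5674 0.0878 0.0573]
(270, 240) (370, 193) [0.6133 0.1106 0.0692]
(320, 260) (381, 197) [0.5872 0.1546 0.0275]
(300, 270) (376, 200) [0.5818 0.1448 0.0147]
(240, 330) (363, 213) [0.6219 0.0934 0.0172]
(330, 215) (383, 187) [0.6131 0.1439 0.0796]
(280, 200) (372, 184) [0.5889 0.125  0.072 ]
[ 0.11438994  0.315657   -0.03523654] 0.3239190727253139 -109.91984999966493 0.9857142857142858
[0.60412368 0.13350596 0.05249916] 0.008 [0.33039634 0.36002221 0.3138351 ] 0.0037423472680317635
```

```bash
python3 - <<'E'
from h import *
p1,d,c=grab('wrist','w1'); p2,d2,_=grab('scene','s2'); print(monitor.get_state()['ee_pos'])
q=lambda a:cv2.resize(a,(400,300),interpolation=cv2.INTER_CUBIC)
cv2.imwrite('pics/c2.png',np.hstack([q(p1),q(p2[150:225,330:430])])[:,:,::-1])
X,_=cloud('s2'); 
T=X[184:204,340:382].reshape(-1,3);T=T[T[:,2]>.044];A=np.c_[T[:,:2],np.ones(len(T))];cc=np.linalg.lstsq(A,T[:,2],rcond=None)[0];print(np.hypot(*cc[:2]))
E
```

```text
[0.60417498 0.1335213  0.05256398]
0.366886533662309
```

View pics/c2.png

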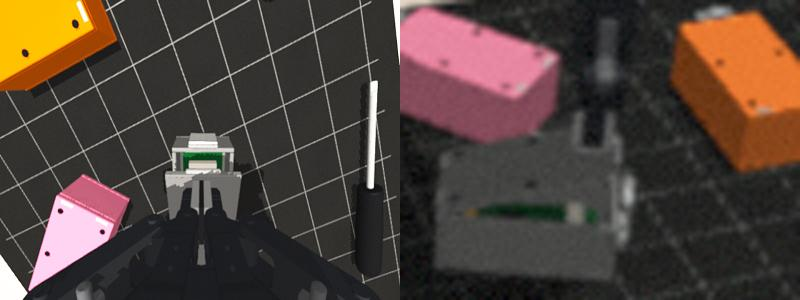

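The wrist view shows the finger tips over the lid about 15 mm from its free edge, and the lid is still open. I'll check reported height against the wrist depth.

```bash
python3 - <<'E'
from h import *
X,p=cloud('w1'); z=np.load('w1.npz'); print('dist',z['distortion'],z['fovy'],'campos',-z['R'].T@z['t'])
print('bench',[X[v,u].round(4) for u,v in((240,60),(450,120),(450,300),(100,200))])
print('screwdriver handle',X[290,590].round(3),'pink top',X[int(220*4/3),int(90*1.6)].round(4))
for u,v in((175,180),(230,180),(200,183),(170,205),(235,205),(200,200)): 
    print((u,v),X[int(v*4/3),int(u*1.6)].round(4), z['d'][int(v*4/3),int(u*1.6)])
# finger tips dark
for v in range(232,300,8): print(v,X[v,308:336:5].round(3).tolist())
s=monitor.get_state();print(s['ee_pos'],s['joint_pos'])
E
```

```text
dist [0.01024947 0.         0.         0.         0.        ] 64.96682048829872 campos [0.63224557 0.20024166 0.22369799]
bench [array([0.5941, 0.2474, 0.0016]), array([0.7098, 0.1582, 0.001 ]), array([0.6701, 0.0213, 0.0018]), array([0.4563, 0.202 , 0.0016])]
screwdriver handle [0.761 0.009 0.024] pink top [0.4841 0.1387 0.0485]
(175, 180) [0.589  0.1502 0.0813] 0.15436846
(230, 180) [0.6289 0.1331 0.0803] 0.15539694
(200, 183) [0.6078 0.1442 0.0897] 0.14584945
(170, 205) [0.5744 0.1314 0.0728] 0.16907062
(235, 205) [0.6261 0.1109 0.0745] 0.16710977
(200, 200) [0.6079 0.1438 0.1101] 0.12632763
232 [[0.603, 0.149, 0.082], [0.606, 0.148, 0.082], [0.608, 0.147, 0.081], [0.61, 0.146, 0.082], [0.612, 0.145, 0.081], [0.615, 0.144, 0.082]]
240 [[0.602, 0.146, 0.083], [0.605, 0.145, 0.085], [0.607, 0.144, 0.085], [0.609, 0.143, 0.084], [0.611, 0.142, 0.084], [0.613, 0.142, 0.085]]
248 [[0.603, 0.146, 0.094], [0.605, 0.145, 0.093], [0.607, 0.145, 0.094], [0.609, 0.144, 0.095], [0.611, 0.143, 0.094], [0.613, 0.142, 0.094]]
256 [[0.603, 0.146, 0.102], [0.605, 0.145, 0.102], [0.607, 0.145, 0.10
[... 211 characters left out ...]
9]]
272 [[0.604, 0.146, 0.115], [0.606, 0.146, 0.117], [0.607, 0.144, 0.115], [0.609, 0.144, 0.115], [0.611, 0.143, 0.116], [0.613, 0.142, 0.115]]
280 [[0.604, 0.147, 0.123], [0.606, 0.146, 0.123], [0.606, 0.142, 0.118], [0.608, 0.142, 0.119], [0.61, 0.142, 0.119], [0.613, 0.143, 0.123]]
288 [[0.605, 0.147, 0.128], [0.606, 0.146, 0.128], [0.605, 0.14, 0.118], [0.607, 0.139, 0.119], [0.611, 0.144, 0.128], [0.613, 0.144, 0.129]]
296 [[0.605, 0.147, 0.133], [0.606, 0.146, 0.133], [0.604, 0.137, 0.119], [0.605, 0.135, 0.117], [0.61, 0.142, 0.13], [0.612, 0.143, 0.133]]
[0.60417498 0.1335213  0.05256398] [-22.56389785  37.46665879  12.90959246  97.83500579 -10.90070672
  45.93033899 -27.35809361]
```

>>> drive_tool([
  [[0, 0, -0.1], [0, 0, 0]],
  [[0, 0, -0.25], [0, 0, 0]],
  [[0, 0, -0.25], [0, 0, 0]],
  [[0, 0, -0.25], [0, 0, 0]],
])

```text
time_s: 5.65
ee_pos: [0.6046, 0.1337, 0.1032]
tool_rot: [[0.386, 0.922, 0.001], [0.922, -0.386, 0.0], [0.001, 0.001, -1.0]]
wrist_force: [-0.6, 0.3, -0.8]
opening: -0.004
finger_force: 0.0
```

```bash
python3 - <<'E'
from h import *
p2,d2,_=grab('scene','s3'); p1,d,c=grab('wrist','w3'); print(monitor.get_state()['ee_pos'])
q=lambda a:cv2.resize(a,(400,300),interpolation=cv2.INTER_CUBIC)
cv2.imwrite('pics/c3.png',np.hstack([q(p1[150:330,200:440]),q(p2[137:227,320:440])])[:,:,::-1])
E
```

```text
[0.60359967 0.13356805 0.10186268]
```

View pics/c3.png

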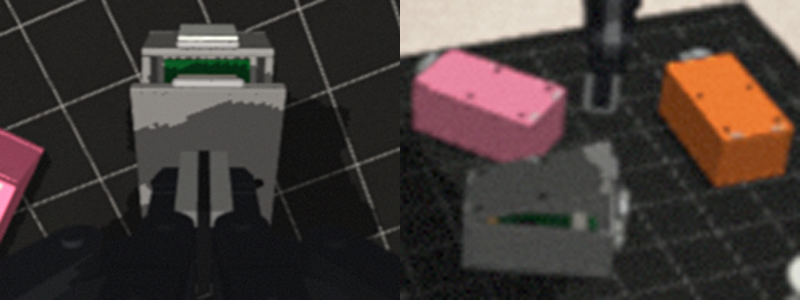

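The wrist crop shows the gray pads ending at about (205,150) above a clear lid, and the lid has not moved. I'll measure the tip height from the depth.

```bash
python3 - <<'E'
from h import *
X,p=cloud('s3')
for v in range(160,192,2): print(v,X[v,376:386:3].round(3).tolist(),p[v,381])
for t in('s3','w3'):
    X,p=cloud(t); Y=X[~np.isnan(X[...,2])]
    m=(np.hypot(Y[:,0]-.604,Y[:,1]-.134)<.025)&(Y[:,2]>.095); print(t,np.sort(Y[m,2])[[0,5,20,60]])
E
```

```text
160 [[0.606, 0.122, 0.156], [0.615, 0.125, 0.161], [0.616, 0.132, 0.161], [0.615, 0.14, 0.158]] [21 25 29]
162 [[0.609, 0.121, 0.153], [0.614, 0.126, 0.155], [0.619, 0.131, 0.157], [0.409, 0.246, -0.002]] [30 29 32]
164 [[0.609, 0.121, 0.147], [0.616, 0.125, 0.151], [0.618, 0.132, 0.151], [0.416, 0.243, -0.004]] [23 21 26]
166 [[0.607, 0.122, 0.141], [0.614, 0.127, 0.144], [0.619, 0.132, 0.147], [0.425, 0.239, -0.004]] [18 20 24]
168 [[0.607, 0.123, 0.134], [0.617, 0.126, 0.141], [0.621, 0.131, 0.142], [0.438, 0.233, -0.001]] [33 35 34]
170 [[0.609, 0.123, 0.13], [0.611, 0.129, 0.131], [0.612, 0.137, 0.13], [0.448, 0.229, -0.0]] [75 75 74]
172 [[0.451, 0.2, 0.0], [0.45, 0.21, -0.002], [0.454, 0.217, -0.001], [0.457, 0.225, -0.001]] [36 37 34]
174 [[0.457, 0.198, -0.002], [0.464, 0.203, 0.002], [0.462, 0.214, -0.002], [0.467, 0.221, 0.0]] [36 37 35]
176 [[0.462, 0.196, -0.005], [0.468, 0.202, -0.002], [0.471, 0.21, -0.001], [0.476, 0.216, 0.001]] [34 35 33]
178 [[0.475, 0.19, -0.002], [0.479, 0.197, -0.0], [0.48, 0.206, -0.002], [0.482, 0.214, -0.001]] [55 56 55]
180 [[0.484, 0.187, -0.001], [0.582, 0.147, 0.077], [0.584, 0.154, 0.077], [0.492, 0.21, -0.0]] [112 112 110]
182 [[0.586, 0.137, 0.076], [0.589, 0.144, 0.077], [0.593, 0.15, 0.078], [0.499, 0.207, -0.002]] [121 121 118]
184 [[0.59, 0.136, 0.073], [0.596, 0.141, 0.077], [0.603, 0.146, 0.08], [0.509, 0.203, -0.001]] [116 117 111]
186 [[0.599, 0.132, 0.075], [0.605, 0.137, 0.078], [0.609, 0.143, 0.08], [0.517, 0.199, -0.0]] [118 118 117]
188 [[0.606, 0.129, 0.075], [0.61, 0.135, 0.076], [0.616, 0.14, 0.079], [0.521, 0.198, -0.004]] [111 112 109]
190 [[0.615, 0.125, 0.076], [0.618, 0.132, 0.076], [0.623, 0.137, 0.079], [0.533, 0.192, -0.0]] [ 99 102  98]
s3 [0.12853581 0.13023164 0.13718851 0.14841999]
w3 [0.13302014 0.13394321 0.13506384 0.13710747]
```

The true tip sits about 27 mm above the reported TCP z, so I had barely touched the lid. I'll press on accordingly.

>>> drive_tool([
  [[0, 0, 0.15], [0, 0, 0]],
  [[0, 0, 0.22], [0, 0, 0]],
  [[0, 0, 0.25], [0, 0, 0]],
  [[0, 0, 0.28], [0, 0, 0]],
  [[0, 0, 0.31], [0, 0, 0]],
  [[0, 0, 0.34], [0, 0, 0]],
  [[0, 0, 0.36], [0, 0, 0]],
  [[0, 0, 0.36], [0, 0, 0]],
])

```text
time_s: 6.55
ee_pos: [0.6039, 0.1335, 0.0302]
tool_rot: [[0.386, 0.922, -0.001], [0.922, -0.386, -0.0], [-0.0, -0.0, -1.0]]
wrist_force: [0.1, -0.4, 0.5]
opening: 0.004
finger_force: 0.0
```

>>> drive_tool([
  [[0, 0, 0.01], [0, 0, 0]],
  [[0, 0, 0.02], [0, 0, 0]],
  [[0, 0, 0.02], [0, 0, 0]],
])

```text
time_s: 6.85
ee_pos: [0.6041, 0.1335, 0.0265]
tool_rot: [[0.386, 0.922, -0.0], [0.922, -0.386, -0.0], [-0.0, -0.0, -1.0]]
wrist_force: [-0.2, 0.7, 0.1]
opening: 0.003
finger_force: 0.0
```

>>> drive_tool([
  [[0, 0, 0.01], [0, 0, 0]],
  [[0, 0, 0.015], [0, 0, 0]],
  [[0, 0, 0.015], [0, 0, 0]],
])

```text
time_s: 7.15
ee_pos: [0.6045, 0.1337, 0.0242]
tool_rot: [[0.386, 0.922, 0.001], [0.922, -0.386, 0.0], [0.001, 0.001, -1.0]]
wrist_force: [-0.3, -0.2, 4.1]
opening: -0.001
finger_force: 2.2
```

>>> drive_tool([
  [[0, 0, 0.007], [0, 0, 0]],
  [[0, 0, 0.01], [0, 0, 0]],
  [[0, 0, 0.01], [0, 0, 0]],
])

```text
time_s: 7.45
ee_pos: [0.6045, 0.1338, 0.0218]
tool_rot: [[0.386, 0.922, 0.001], [0.922, -0.386, 0.0], [0.001, 0.001, -1.0]]
wrist_force: [-0.5, 0.0, 3.7]
opening: -0.001
finger_force: 1.6
```

>>> drive_tool([
  [[0, 0, 0.007], [0, 0, 0]],
  [[0, 0, 0.01], [0, 0, 0]],
  [[0, 0, 0.01], [0, 0, 0]],
])

```text
time_s: 7.75
ee_pos: [0.604, 0.1335, 0.0194]
tool_rot: [[0.386, 0.922, -0.0], [0.922, -0.386, -0.0], [-0.0, -0.0, -1.0]]
wrist_force: [-0.6, 1.0, 1.3]
opening: 0.0
finger_force: 0.7
```

>>> drive_tool([
  [[0, 0, 0.007], [0, 0, 0]],
  [[0, 0, 0.01], [0, 0, 0]],
  [[0, 0, 0.01], [0, 0, 0]],
])

```text
time_s: 8.05
ee_pos: [0.6042, 0.1335, 0.0188]
tool_rot: [[0.387, 0.922, 0.0], [0.922, -0.387, 0.0], [0.001, 0.0, -1.0]]
wrist_force: [-4.5, -0.1, 13.9]
opening: 0.001
finger_force: 6.4
```

It snapped at about 4 N and then the force rose to 14 N on the shut lid. I'll raise, open, and look.

>>> drive_tool([
  [[0, 0, -0.2], [0, 0, 0]],
  [[0, 0, -0.4], [0, 0, 0]],
  [[-0.18, 0, -0.55], [0, 0, 0]],
  [[-0.18, 0, -0.55], [0, 0, 0]],
  [[-0.18, 0, -0.55], [0, 0, 0]],
  [[-0.18, 0, -0.55], [0, 0, 0]],
], claw=1)

```text
time_s: 8.65
ee_pos: [0.5897, 0.101, 0.1267]
tool_rot: [[0.386, 0.922, -0.002], [0.922, -0.386, 0.0], [-0.0, -0.002, -1.0]]
wrist_force: [-0.5, -0.0, 0.1]
opening: 0.993
finger_force: 0.0
```

```bash
python3 - <<'E'
from h import *
grab('scene','s4'); grab('top','t4'); p,_,_=grab('wrist','w4'); print(monitor.get_state()['ee_pos'],monitor.get_state()['wrist_force'])
for t in('s4','t4','w4'):
    X,p=cloud(t); C=p.astype(int); sat=C.max(2)-C.min(2)
    m=(abs(X[...,2]-.046)<.006)&(np.hypot(X[...,0]-.59,X[...,1]-.1)<.085)&(sat<40)
    Y=X[m]; c=np.linalg.lstsq(np.c_[Y[:,:2],np.ones(len(Y))],Y[:,2],rcond=None)[0]
    print(t,len(Y),cv2.minAreaRect(Y[:,:2].astype(np.float32)*1000),'slope',c[:2]@[.386,.922],Y[:,2].mean())
    Y=X[(X[...,2]>.09)&(np.hypot(X[...,0]-.59,X[...,1]-.1)<.08)]; print(' tips',np.sort(Y[:,2])[[0,5,20]] if len(Y)>20 else None)
q=lambda a:cv2.resize(a,(400,300),interpolation=cv2.INTER_CUBIC)
a=np.load('w4.npz')['p'];b=np.load('s4.npz')['p']
cv2.imwrite('pics/c4.png',np.hstack([q(a),q(b[137:227,320:440])])[:,:,::-1])
E
```

```text
[0.5897498  0.10113875 0.12630663] [-0.01324867  0.34240034  0.51596587]
s4 771 ((594.140380859375, 102.57620239257812), (116.49903106689453, 63.544044494628906), 67.27167510986328) slope 0.003940718195430884 0.04513905117840596
 tips [0.16573739 0.16677807 0.17424773]
t4 521 ((577.6118774414062, 72.40269470214844), (47.88705825805664, 60.11436462402344), 67.16039276123047) slope 0.013033723918211998 0.0457184039268269
 tips [0.21466671 0.22031681 0.2571328 ]
w4 9635 ((593.263671875, 104.81184387207031), (116.97479248046875, 60.128074645996094), 67.11522674560547) slope 0.0008142085767849424 0.047872419291688215
 tips [0.16715699 0.16764341 0.16839305]
```

View pics/c4.png

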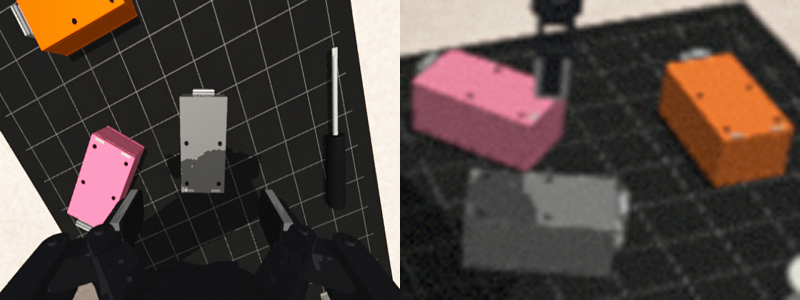

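The lid is shut flat in both views (slope about 0.001–0.004). Now I'll descend for the grasp.

>>> drive_tool([
  [[0, 0.009, 0.2], [0, 0, 0]],
  [[0, 0.009, 0.4], [0, 0, 0]],
  [[0, 0.009, 0.55], [0, 0, 0]],
  [[0, 0.009, 0.65], [0, 0, 0]],
  [[0, 0.009, 0.7], [0, 0, 0]],
  [[0, 0.009, 0.73], [0, 0, 0]],
  [[0, 0.009, 0.75], [0, 0, 0]],
  [[0, 0.009, 0.75], [0, 0, 0]],
])

```text
time_s: 9.6
ee_pos: [0.5923, 0.0998, -0.0222]
tool_rot: [[0.386, 0.922, 0.001], [0.922, -0.386, 0.0], [0.0, 0.0, -1.0]]
wrist_force: [0.5, 0.9, -0.0]
opening: 0.999
finger_force: 0.0
```

>>> drive_tool([
  [[0, 0, 0], [0, 0, 0]],
  [[0, 0, 0], [0, 0, 0]],
  [[0, 0, 0], [0, 0, 0]],
  [[0, 0, 0], [0, 0, 0]],
  [[0, 0, 0], [0, 0, 0]],
  [[0, 0, 0], [0, 0, 0]],
  [[0, 0, 0], [0, 0, 0]],
  [[0, 0, 0], [0, 0, 0]],
], claw=-1, grip_force=40)

```text
time_s: 10.4
ee_pos: [0.5922, 0.0998, -0.0215]
tool_rot: [[0.386, 0.922, 0.001], [0.922, -0.386, 0.0], [0.001, 0.001, -1.0]]
wrist_force: [-1.7, 0.3, 6.4]
opening: 0.695
finger_force: 45.1
```

```bash
python3 - <<'E'
from h import *
import math
s=monitor.get_state(); print(s['ee_pos'],s['wrist_force'],s['moment'],s['opening'],s['finger_force'])
# stop pose, refined: edges of face plate & block
a=np.load('w4.npz')
for t,b in(('top0',(395,195,448,258)),('scene0',(198,198,256,252))):
    X,p=cloud(t);u0,v0,u1,v1=b;Y=X[v0:v1,u0:u1].reshape(-1,3);Y=Y[(Y[:,2]>.028)&(Y[:,2]<.055)]
    B=Y[Y[:,2]>.0445]; r=cv2.minAreaRect(B[:,:2].astype(np.float32)*1000); th=math.radians(12)
    d=np.array([math.sin(th),-math.cos(th)]);n=np.array([math.cos(th),math.sin(th)])
    P=Y[:,:2]@d*1000;Q=Y[:,:2]@n*1000
    F=P<P.min()+13; print(t,'P',np.percentile(P,[0,1,3,50,99]).round(1),'Q face',np.percentile(Q[F],[1,99]).round(1),'Q all',np.percentile(Q,[1,99]).round(1), r)
    # yaw from long edges: front line of face plate: per Q bin min P
    q=np.linspace(np.percentile(Q,8),np.percentile(Q,92),14);mn=[P[(abs(Q-x)<4)].min() for x in q];mx=[P[(abs(Q-x)<4)].max() for x in q]
    print('  slopes deg',np.degrees(np.polyfit(q,mn,1)[0]),np.degrees(np.polyfit(q,mx,1)[0]))
c=np.array([.5919,.1016])*1000; print('case P,Q',c@d,c@n)
E
```

```text
[ 0.59224786  0.09981536 -0.02147936] [-1.74630584  0.25743098  6.42290924] [ 9.03749164e-03  3.62377309e-01 -3.24439536e-04] 0.6949461824142819 45.13290971517563
top0 P [303.6 305.1 305.7 349.9 385.9] Q face [462.9 548.7] Q all [462.5 549.4] ((569.91259765625, -246.57345581054688), (88.50462341308594, 35.3734016418457), 12.223747253417969)
  slopes deg -0.010115355773900053 -2.149931675806323
scene0 P [305.9 307.5 308.8 357.6 387.3] Q face [464.6 553.8] Q all [465.  554.6] ((573.9791259765625, -247.12960815429688), (91.72052001953125, 34.266571044921875), 11.924567222595215)
  slopes deg -0.06010030740842881 2.2642776678760614
case P,Q 23.683133560477103 600.0893926614239
```

>>> drive_tool([
  [[-0.05, 0.01, -0.003], [0, 0, -0.02]],
  [[-0.1, 0.02, -0.003], [0, 0, -0.05]],
  [[-0.15, 0.03, -0.003], [0, 0, -0.08]],
  [[-0.2, 0.04, -0.003], [0, 0, -0.11]],
  [[-0.25, 0.05, -0.003], [0, 0, -0.14]],
  [[-0.3, 0.06, -0.003], [0, 0, -0.17]],
  [[-0.35, 0.07, -0.003], [0, 0, -0.2]],
  [[-0.4, 0.08, -0.003], [0, 0, -0.23]],
  [[-0.45, 0.09, -0.003], [0, 0, -0.26]],
  [[-0.5, 0.1, -0.003], [0, 0, -0.289]],
  [[-0.5, 0.1, -0.003], [0, 0, -0.289]],
  [[-0.5, 0.1, -0.003], [0, 0, -0.289]],
])

```text
time_s: 11.6
ee_pos: [0.5717, -0.0018, -0.0215]
tool_rot: [[-0.204, 0.979, -0.0], [0.979, 0.204, -0.001], [-0.001, -0.0, -1.0]]
wrist_force: [-1.6, -5.9, 3.7]
opening: 0.696
finger_force: 45.0
```

```bash
python3 - <<'E'
from h import *
s=monitor.get_state();R=s['tool_rot'];print(np.degrees(np.arctan2(R[1,0],R[0,0])),R.round(4).tolist(),s['ee_pos'],s['wrist_force'],s['finger_force'])
print('shift/0.2 to (543.5,-116):',(R.T@(np.array([.5435,-.116,s['ee_pos'][2]])-s['ee_pos'])/.2).round(4))
for t,r in(('w5',grab('wrist','w5')),('s5',grab('scene','s5'))):
    X,p=cloud(t); C=p.astype(int)
    m=(abs(X[...,2]-.046)<.007)&(np.hypot(X[...,0]-s['ee_pos'][0],X[...,1]-s['ee_pos'][1])<.09)&(C.max(2)-C.min(2)<40)&(C.min(2)>55)
    Y=X[m]
    if len(Y)>9: print(t,len(Y),cv2.minAreaRect(Y[:,:2].astype(np.float32)*1000),Y[:,2].mean())
a=np.load('w5.npz')['p'];b=np.load('s5.npz')['p']
q=lambda a:cv2.resize(a,(400,300),interpolation=cv2.INTER_CUBIC)
cv2.imwrite('pics/c5.png',np.hstack([q(a),q(b[145:265,195:355])])[:,:,::-1])
E
```

```text
101.75302703695596 [[-0.2037, 0.979, -0.0], [0.979, 0.2037, -0.0013], [-0.0013, -0.0003, -1.0]] [ 0.57165193 -0.00177552 -0.02148753] [-1.62056043 -5.92418003  3.7409306 ] 45.001952201128006
shift/0.2 to (543.5,-116): [-0.5305 -0.2541  0.0008]
w5 34432 ((567.7523803710938, 17.866008758544922), (78.43836212158203, 87.22053527832031), 11.513166427612305) 0.04780102066063146
s5 492 ((571.532470703125, 0.8593292236328125), (83.02682495117188, 117.75440979003906), 13.841623306274414) 0.04505698497656961
```

View pics/c5.png

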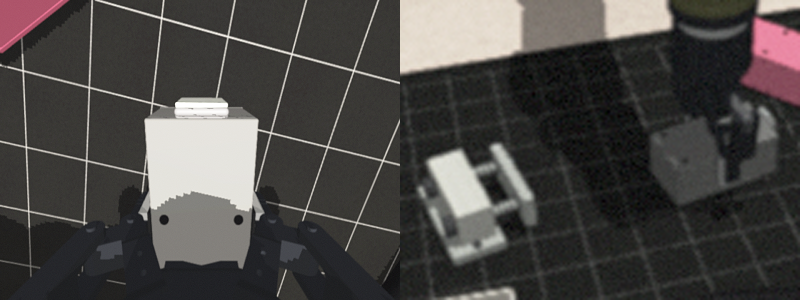

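The case is held square between the fingers with its lid shut, and the stop is clear ahead (its face at about (510,185) in the right half).

>>> drive_tool([
  [[-0.05, -0.025, 0], [0, 0, 0]],
  [[-0.1, -0.05, 0], [0, 0, -0.002]],
  [[-0.16, -0.08, 0], [0, 0, -0.002]],
  [[-0.22, -0.11, 0], [0, 0, -0.002]],
  [[-0.28, -0.14, 0], [0, 0, -0.002]],
  [[-0.34, -0.17, 0], [0, 0, -0.002]],
  [[-0.4, -0.2, 0], [0, 0, -0.002]],
  [[-0.46, -0.23, 0], [0, 0, -0.002]],
  [[-0.5, -0.254, 0], [0, 0, -0.002]],
  [[-0.53, -0.254, 0], [0, 0, -0.002]],
  [[-0.53, -0.254, 0], [0, 0, -0.002]],
  [[-0.53, -0.254, 0], [0, 0, -0.002]],
])

```text
time_s: 12.9
ee_pos: [0.5435, -0.1153, -0.0215]
tool_rot: [[-0.211, 0.978, -0.0], [0.978, 0.211, -0.0], [-0.0, -0.0, -1.0]]
wrist_force: [-2.0, 1.8, 6.1]
opening: 0.696
finger_force: 45.4
```

```bash
python3 - <<'E'
from h import *
s=monitor.get_state();R=s['tool_rot'];print(np.degrees(np.arctan2(R[1,0],R[0,0])),s['ee_pos'],s['wrist_force'],s['finger_force'])
grab('top','t6');grab('scene','s6')
a=np.load('t6.npz')['p'];b=np.load('s6.npz')['p']
q=lambda a:cv2.resize(a,(400,360),interpolation=cv2.INTER_CUBIC)
cv2.imwrite('pics/c6.png',np.hstack([q(a[170:278,335:455]),q(b[160:268,190:310])])[:,:,::-1])
E
```

```text
102.15416563708112 [ 0.54350256 -0.11527903 -0.02152024] [-1.98073905  1.80224058  6.14338864] 45.36706700921059
```

View pics/c6.png

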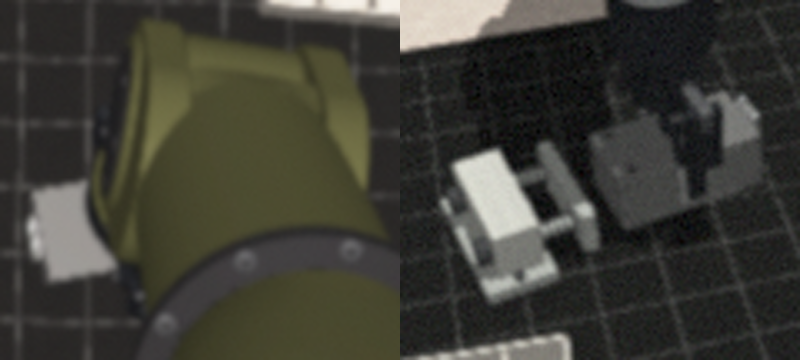

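The scene half shows a small even gap between the case end (about (600,190)) and the face plate (570,195). I'll measure the centring within this one picture.

```bash
python3 - <<'E'
from h import *
X,p=cloud('s6'); th=np.radians(12.); d=np.array([np.sin(th),-np.cos(th)]);n=np.array([np.cos(th),np.sin(th)])
P=X[...,:2]@d*1000;Q=X[...,:2]@n*1000;Z=X[...,2]*1000
v,u=np.mgrid[:400,:640]; box=(u>190)&(u<310)&(v>160)&(v<268)
f=box&(Z>20)&(Z<50)&(P>300)&(P<322)&(Q>440)&(Q<580)
print('face',f.sum(),np.percentile(P[f],[1,5]),np.percentile(Q[f],[0,2,98,100]))
b=box&(Z>44)&(Z<56)&(P>340)&(P<392)&(Q>440)&(Q<580)
print('block',b.sum(),np.percentile(Q[b],[0,2,98,100]))
for lo,hi,k in((41,53,'top'),(15,40,'side')):
    c=box&(Z>lo)&(Z<hi)&(P>165)&(P<295)&(Q>440)&(Q<570)
    print('case',k,c.sum(),'P',np.percentile(P[c],[1,50,98,100]),'Q',np.percentile(Q[c],[0,2,50,98,100]))
    e=c&(P>240); print('  front Q',e.sum(),np.percentile(Q[e],[0,2,50,98,100]))
# near-side face yaw
c=box&(Z>10)&(Z<36)&(P>175)&(P<285)&(Q>525)&(Q<550); k=np.polyfit(P[c],Q[c],1); r=Q[c]-np.polyval(k,P[c]); g=abs(r)<3; k=np.polyfit(P[c][g],Q[c][g],1)
print('near side',c.sum(),k,'deg',np.degrees(k[0]),np.polyval(k,230), 'tool Q',monitor.get_state()['ee_pos'][:2]*1000@n)
# block front edge/ face plate yaw (visible rear/top lines) using plate top centroid per Q
m=f&(Z>36); kk=np.polyfit(Q[m],P[m],1); print('plate top',m.sum(),np.degrees(kk[0]))
E
```

```text
face 190 [306.72394402 307.47427296] [462.10480738 469.29526751 553.06070857 554.88836781]
block 377 [464.10600025 465.13566958 552.63255164 555.15448366]
case top 524 P [166.18397869 246.01660096 280.72236593 281.76951418] Q [472.38308431 477.12580204 511.61154713 539.08958194 546.01159521]
  front Q 307 [476.93040957 479.1523948  511.52751757 538.85553286 540.08308944]
case side 366 P [172.20174097 239.59687069 281.70654618 282.13914789] Q [480.06824682 490.30708344 537.49069787 551.20323234 553.27534206]
  front Q 181 [480.06824682 484.83110956 536.82186707 539.60217215 539.77973567]
near side 311 [-7.63914044e-04  5.37882909e+02] deg -0.04376905060580502 537.7072089306196 tool Q 507.69468007390924
plate top 106 0.0018972115053835807
```

>>> drive_tool([
  [[-0.03, 0, 0], [0, 0, 0]],
  [[-0.06, 0, 0], [0, 0, 0]],
  [[-0.09, 0, 0], [0, 0, 0]],
  [[-0.11, 0, 0], [0, 0, 0]],
  [[-0.11, 0, 0], [0, 0, 0]],
])

```text
time_s: 13.5
ee_pos: [0.5485, -0.1357, -0.0215]
tool_rot: [[-0.212, 0.977, -0.0], [0.977, 0.212, 0.001], [0.001, 0.0, -1.0]]
wrist_force: [-0.7, 3.0, 5.6]
opening: 0.696
finger_force: 45.3
```

>>> drive_tool([
  [[-0.01, 0, 0], [0, 0, 0]],
  [[-0.01, 0, 0], [0, 0, 0]],
])

```text
time_s: 13.7
ee_pos: [0.5487, -0.1368, -0.0215]
tool_rot: [[-0.212, 0.977, -0.0], [0.977, 0.212, 0.001], [0.001, -0.0, -1.0]]
wrist_force: [-2.3, 6.3, 7.6]
opening: 0.7
finger_force: 45.4
```

>>> drive_tool([
  [[-0.01, 0, 0], [0, 0, 0]],
  [[-0.01, 0, 0], [0, 0, 0]],
])

```text
time_s: 13.9
ee_pos: [0.5491, -0.1387, -0.0215]
tool_rot: [[-0.212, 0.977, -0.001], [0.977, 0.212, 0.001], [0.002, -0.0, -1.0]]
wrist_force: [-2.1, 6.2, 7.1]
opening: 0.698
finger_force: 45.4
```

>>> drive_tool([
  [[-0.01, 0, 0], [0, 0, 0]],
  [[-0.01, 0, 0], [0, 0, 0]],
])

```text
time_s: 14.1
ee_pos: [0.5495, -0.1404, -0.0215]
tool_rot: [[-0.213, 0.977, -0.001], [0.977, 0.213, 0.002], [0.002, -0.0, -1.0]]
wrist_force: [-1.5, 7.4, 7.4]
opening: 0.699
finger_force: 45.4
```

>>> drive_tool([
  [[-0.01, 0, 0], [0, 0, 0]],
  [[-0.01, 0, 0], [0, 0, 0]],
  [[-0.01, 0, 0], [0, 0, 0]],
])

```text
time_s: 14.4
ee_pos: [0.5498, -0.1416, -0.0215]
tool_rot: [[-0.213, 0.977, -0.001], [0.977, 0.213, 0.002], [0.002, -0.0, -1.0]]
wrist_force: [-2.4, 8.7, 9.7]
opening: 0.694
finger_force: 45.6
```

```bash
cat > m.py <<'E'
from h import *
import sys
tag=sys.argv[1]
d=np.array([.2079,-.9781]);n=np.array([.9781,.2079])
fs=[]
for i in range(3):
    grab('scene',f'{tag}{i}'); s=monitor.get_state(); fs.append(-s['wrist_force'][:2]@d)
print('push N',np.round(fs,1),'tool P,Q',s['ee_pos'][:2]*1000@d,s['ee_pos'][:2]*1000@n,s['wrist_force'],s['moment'])
def face(t):
    X,p=cloud(t);P=X[...,:2]@d*1000;Q=X[...,:2]@n*1000;Z=X[...,2]*1000
    v,u=np.mgrid[:400,:640]; box=(u>190)&(u<310)&(v>160)&(v<268)
    m=box&(Z>37)&(Z<43)&(P>295)&(P<335)&(Q>515)&(Q<560); w=box&(Z>10)&(Z<36)&(Q>548)&(Q<560)&(P>300)&(P<335)
    b=box&(Z>44)&(P>335)&(P<395)&(Q>480)&(Q<550)
    return m.sum(),np.median(P[m]).round(2),w.sum(),np.percentile(P[w],[5,50,95]).round(1) if w.sum() else 0,np.median(P[b]).round(2)
for t in ['s6']+[f'{tag}{i}' for i in range(3)]: print(t,face(t))
E
python3 m.py a
```

```text
push N [9.  8.4 8.7] tool P,Q 252.81372545869266 508.2541484727593 [-2.06431595  8.40683687  8.91055632] [1.53260867 0.13241253 0.07433609]
s6 (np.int64(47), np.float64(312.33), np.int64(37), array([307.9, 312.6, 316.6]), np.float64(361.66))
a0 (np.int64(51), np.float64(312.76), np.int64(39), array([309.5, 314.5, 318.8]), np.float64(361.7))
a1 (np.int64(64), np.float64(312.51), np.int64(37), array([309.7, 314.2, 318.6]), np.float64(361.53))
a2 (np.int64(57), np.float64(312.37), np.int64(39), array([309.3, 315. , 318.7]), np.float64(361.26))
```

>>> drive_tool([
  [[-0.007, 0, 0], [0, 0, 0]],
  [[-0.014, 0, 0], [0, 0, 0]],
  [[-0.021, 0, 0], [0, 0, 0]],
  [[-0.028, 0, 0], [0, 0, 0]],
  [[-0.028, 0, 0], [0, 0, 0]],
  [[-0.028, 0, 0], [0, 0, 0]],
])

```text
time_s: 15.15
ee_pos: [0.5503, -0.1447, -0.0215]
tool_rot: [[-0.214, 0.977, -0.003], [0.977, 0.214, 0.005], [0.005, -0.001, -1.0]]
wrist_force: [-4.3, 14.3, 12.1]
opening: 0.698
finger_force: 46.0
```

```bash
python3 m.py b
```

```text
push N [15.1 14.7 14.5] tool P,Q 255.93117470545099 508.1756044005738 [-3.51230201 14.07921255 13.24248542] [ 2.58197104  0.47042668 -0.03871294]
s6 (np.int64(47), np.float64(312.33), np.int64(37), array([307.9, 312.6, 316.6]), np.float64(361.66))
b0 (np.int64(65), np.float64(314.8), np.int64(36), array([312.9, 317.7, 321.9]), np.float64(361.48))
b1 (np.int64(60), np.float64(314.98), np.int64(43), array([312.5, 317.7, 322. ]), np.float64(361.51))
b2 (np.int64(68), np.float64(314.98), np.int64(36), array([312.5, 317.5, 321.4]), np.float64(361.28))
```

>>> drive_tool([
  [[0, 0, -0.003], [0, 0, 0]],
  [[0, 0, -0.006], [0, 0, 0]],
  [[0, 0, -0.01], [0, 0, 0]],
  [[0, 0, -0.01], [0, 0, 0]],
  [[0, 0, -0.01], [0, 0, 0]],
])

```text
time_s: 15.8
ee_pos: [0.5504, -0.1463, -0.0211]
tool_rot: [[-0.213, 0.977, -0.003], [0.977, 0.213, 0.003], [0.004, -0.002, -1.0]]
wrist_force: [1.1, 9.0, -5.0]
opening: 0.695
finger_force: 45.2
```

```bash
python3 m.py c; python3 -c "
from h import *
print(monitor.get_state()['tool_rot'].round(4))"
```

```text
push N [7.2 8.2 8. ] tool P,Q 257.562989227225 507.8559773302523 [ 1.54272172  8.51478539 -4.87075629] [ 1.6895708  -0.25079071 -0.10172571]
s6 (np.int64(47), np.float64(312.33), np.int64(37), array([307.9, 312.6, 316.6]), np.float64(361.66))
c0 (np.int64(64), np.float64(316.12), np.int64(37), array([314.7, 319. , 323.6]), np.float64(361.48))
c1 (np.int64(66), np.float64(316.25), np.int64(38), array([314.8, 319.4, 323.5]), np.float64(361.76))
c2 (np.int64(65), np.float64(316.25), np.int64(39), array([314.8, 319.8, 323.5]), np.float64(361.48))
[[-0.2131  0.977  -0.0029]
 [ 0.977   0.2131  0.0034]
 [ 0.004  -0.0021 -1.    ]]
```

With the downforce gone, the push of about 8 N agrees with the 6.8 mm of face travel. The case is now just about weightless on the bench, so I'll set it down a touch, level it, and add the last 1.5 mm.

>>> drive_tool([
  [[-0.004, 0, 0.001], [0, -0.001, 0]],
  [[-0.008, 0, 0.002], [0, -0.002, 0]],
  [[-0.01, 0, 0.003], [0, -0.003, 0]],
  [[-0.01, 0, 0.003], [0, -0.003, 0]],
  [[-0.01, 0, 0.003], [0, -0.003, 0]],
  [[-0.01, 0, 0.003], [0, -0.003, 0]],
])

```text
time_s: 16.55
ee_pos: [0.5507, -0.1478, -0.0213]
tool_rot: [[-0.213, 0.977, -0.002], [0.977, 0.213, -0.002], [-0.002, -0.002, -1.0]]
wrist_force: [0.1, 9.6, -0.7]
opening: 0.698
finger_force: 45.8
```

```bash
python3 m.py d; python3 -c "
from h import *
print(monitor.get_state()['tool_rot'].round(4),monitor.get_state()['ee_pos'])"
```

```text
push N [11.2 10.4  9.3] tool P,Q 259.11401811083823 507.8858080024287 [ 0.6041903   9.62087783 -1.32482821] [ 2.09042625 -0.02899299 -0.10194812]
s6 (np.int64(47), np.float64(312.33), np.int64(37), array([307.9, 312.6, 316.6]), np.float64(361.66))
d0 (np.int64(64), np.float64(317.09), np.int64(40), array([315.8, 320.6, 324.7]), np.float64(361.48))
d1 (np.int64(66), np.float64(317.3), np.int64(41), array([315.4, 320.3, 324.9]), np.float64(361.12))
d2 (np.int64(66), np.float64(317.88), np.int64(36), array([315.7, 320.2, 324.7]), np.float64(361.36))
[[-0.2131  0.977  -0.0016]
 [ 0.977   0.2131 -0.0022]
 [-0.0018 -0.0021 -1.    ]] [ 0.55068687 -0.14786445 -0.02135392]
```

```bash
python3 -c "
from h import *
b=np.load('d2.npz')['p']; cv2.imwrite('pics/f.png',cv2.resize(b[150:270,170:330],(800,600),interpolation=cv2.INTER_CUBIC)[:,:,::-1])"
```

```text
(no output)
```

View pics/f.png

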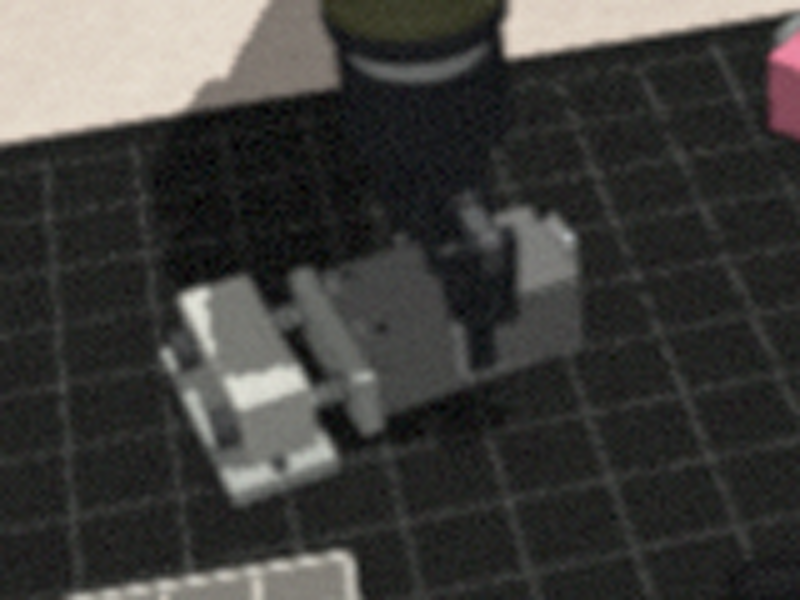

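The case, lid shut, sits flat and square against the face plate (contact along (330,290)–(375,400)), with the plate pushed back and well short of the block.

```bash
python3 -c "
from workcell import env
print(env.finish_job())"
```

```text
the job is handed in; nothing more can be done
None
```

The lid is snapped shut and the case is flat on the bench, hinge end square and central against the sprung stop. I handed the job in with the arm still gripping the case and pushing with about 10 N (face back about 8 mm).

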